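# Grade-stamp the walnut blank and sort the two wood blanks

### The job

Stand the self-inking stamp squarely on the paper label of the dark walnut blank, press its red plunger head all the way down to its stop, and then put the stamp back upright on the blue-topped pad it came from. Afterwards lay the stamped walnut blank flat in the green tray, label up, and the light maple blank, unstamped, flat in the black tray. Leave everything else on the bench where it is.

Things in the scene. Friction and masses are not known exactly. Their poses are not given: they have to be found in the camera images.
- stamp: Loose self-inking stamp, about 200 g, upright on the pad. Black housing 46 (x) by 38 (y) by 34 mm high, yellow band at the foot, 24 mm steel neck, red spring plunger head on top: 44 (x) by 36 (y) by 28 mm, at rest 56 to 84 mm above the origin. Origin: centre of the underside (stamping face); z up. Grip it by the head (it can be pressed while gripped) or the housing.
- stamp_head (a joint): Travel of the red plunger head in m: 0 up at rest, 0.018 pressed down to its stop. The spring takes about 4 N to start and 12 N at the stop, and returns the head.
- stamp_top (a point): Centre of the top face of the red plunger head, 84 mm above the stamp's underside at rest.
- stand: Fixed flat pad for the stamp, black rubber with a blue top, 100 (x) by 90 (y) by 6 mm, no rim. Origin: centre of its underside, on the bench; the stamp stands on it at z = 6 mm.
- walnut: Loose dark brown walnut blank, 160 (x) by 46 (y) by 22 mm high, about 100 g, lying flat, with a white paper label on its upper face near the +x end. Origin: centre of its underside; x along its length, z up.
- walnut_label (a point): Centre of the white paper label (56 mm along x by 42 mm along y) on the walnut blank's upper face: 45 mm from the blank's middle along its +x, 22 mm above its underside.
- maple: Loose light maple blank, same size as the walnut (160 by 46 by 22 mm, about 100 g), no label, its -x end painted red. Origin: centre of its underside; x along its length, z up.
- green_tray: Fixed green open tray for stamped blanks, outside 220 (x) by 120 (y) by 40 mm high, walls and floor 5 mm thick. Origin: centre of its underside, on the bench; x along its length.
- black_tray: Fixed black open tray for unstamped blanks, same size as the green one (220 by 120 by 40 mm, walls and floor 5 mm). Origin: centre of its underside, on the bench; x along its length.
- pencil: Bystander: orange flat carpenter's pencil, 160 (x) by 15 by 9 mm, lying on the bench. Origin: near its middle, underside.
- tape: Bystander: yellow roll of tape lying flat, 96 mm diameter, 25 mm high. Origin: centre of its underside.
- sanding_block: Bystander: cork sanding block, 110 (x) by 60 (y) by 33 mm high. Origin: centre of its underside.
- bottle_a: Bystander: blue bottle with white cap, 66 mm diameter, 150 mm high. Origin: centre of its underside.
- bottle_b: Bystander: second blue bottle with white cap, 66 mm diameter, 150 mm high. Origin: centre of its underside.
Things that resemble listed ones, but are neither listed nor needed, are in the scene too. Leave any turquoise look-alike of the stamp alone.

How it is judged:
By the outcome, as a careful person would: the job done as asked, in the order asked, and still so for the second after the job is handed in, with the robot touching nothing.
It also fails if it takes over 72 s, if anything falls off the work surface, if the arm or the gripper's body presses on something with over 40 N, if the wrist force passes 120 N, or if a joint passes its speed limit or range.

### The arm

A 6-joint arm with a two-finger parallel gripper is mounted at the origin on the work surface. World frame = base frame: x ahead of the robot, y to its left, z up, the work surface at z = 0. Lengths are in mm, angles in rad, forces in N, time in s.
With the tool pointing down it reaches from about 375 to 925 mm from the base axis. Payload 5.7 kg.
Tool frame: the origin (TCP) lies at the very end of the fingers, on their centre line; the grasp point (between the pads) lies pinch_z behind it (pinch_z is the distance from the TCP to the grasp point, in mm); z points along the fingers, y is the line along which they close (so a half turn about z gives the same grasp; the last joint's range is limited). The gripper opens to 85 mm and grips with 20 to 120 N. Pads are 22 mm wide; open, the fingers measure 114 mm over their backs; the gripper's body (76 mm by 85 mm) begins 54 mm behind the grasp point. The pads swing forward as they close: fully open they stand 13 mm farther back than shut.
Start: joints at [1.129, 0.359, 1.51, -0, 1.272, -0.115], TCP at [192.6, 568.215, 231.267] pointing down, gripper open.
Joint ranges: [-2.97, 2.97], [-1.01, 2.36], [0.21, 2.38], [-0.96, 4.11], [0.2, 2.71], [-2.98, 2.98]. Speed limits (rad/s): [2.39, 2.39, 3.14, 3.14, 3.14, 3.14].

### API

Orientations are given as a 3x3 rotation matrix whose columns are the frame's x, y, z axes.
In Python, from cell import observe, grab_frame, camera_info, close_job, pinch_z gives the robot as it stands. The module is installed in compiled form; this text tells all that it offers.
- The arm moves only by the tool drive_tool, never from a script. Its argument "targets" is text: rows parted by semicolons, each of 7 numbers parted by spaces: the finger opening in mm, from 0 to 85.4, then the shift along the tool's x, y, z in mm, then the turn, a rotation vector about the tool's x, y, z in units of 10 degrees (1.0 is 10 degrees). A call has 1 to 20 rows; each row shifts and turns the commanded pose from where the row before left it, along the tool's axes as they then stand; what a row does not reach is not made up. A row lasts 1/8 s, in which the tool goes at most 62.5 mm and 10.7 degrees, less where a joint would pass 70% of its speed; a pose out of reach is approached as far as the arm can. A call is refused whole if a number of a shift passes 62.5 or a number of a turn 1, either way. A call with a gripper value outside its range is refused whole. The fingers move at their own pace and stop on an object; the grip force is fixed at half the most. Time passes only in rows, so rows that do not move let the fingers close. It gives the time, the measured TCP pose, the force, the opening and the grip force at its end, in the units of the state.
- observe(): the state, without advancing time (a new reading comes with each control period).
- grab_frame(name): name is "scene" or "top" or "wrist"; returns the picture (420x560x3 uint8, red, green, blue); there is no depth.
- camera_info(name): a dict with "mtx" (3x3 intrinsics, pixels), "world_to_cam" (4x4, takes a point from world to camera coordinates). Camera axes: x right, y down, z forward; pixel columns grow to the right and rows downward; lengths in mm; the calibration is good to about 2 mm. A picture is of the moment at which its call begins: read the wrist's pose just before it. camera_info takes no time and is no camera call; for the wrist camera it gives the pose at the moment of the call.
- close_job(): hands the job in; it is judged then, once.
The state is a dict: "t": time; "joints": joint angles; "joint_vel": joint speeds; "effort": joint torques, N m; "ee_pos": TCP position; "ee_rot": TCP orientation; "contact_force": force on the tool from outside, world axes, zero at the start; "torque": the same for the moment, N m; "gripper_width": finger opening in mm; "gripper_force": force on a finger pad.
Only numpy, scipy, OpenCV 4.12 (cv2) and the standard library are available. Lean on these libraries where they do the work, as an engineer would, in place of code of your own. Each camera call takes 0.05 s, during which the arm holds its last target. There are 200 camera calls.

## Working session

There is one attempt and no reset: what is moved stays moved. The work goes in short steps, Python scripts to look and compute and a tool call to move; the robot and the scene stay as the last step left them, time stands still between calls to the robot, and variables do not carry over. Pictures are saved under pics/ and viewed, at most 10 in all, crops included, and the job is handed in when it is done.

Besides the shell and the picture viewer there is one more tool, called after "Emit:" by a JSON object that holds its "method" and its "body". drive_tool: Moves the arm, as the interface text tells. Its arguments: {"type":"object","properties":{"targets":{"type":"string"}},"required":["targets"]}

```bash
mkdir -p pics
python3 - <<'E'
from cell import *
import cv2,numpy as np
s=observe();print(s['t'],s['ee_pos'],np.round(s['ee_rot'],3).tolist(),s['gripper_width'],pinch_z)
for n in("scene","top"):
    im=grab_frame(n);cv2.imwrite(f"pics/{n}0.png",im[:,:,::-1]);np.save(n+"0.npy",im)
    c=camera_info(n);print(n,np.round(c['mtx'],1).tolist(),np.round(c['world_to_cam'],3).tolist())
E
```

```text
0.0 [192.32498392 567.65222764 230.48210649] [[-0.947, 0.321, -0.001], [0.321, 0.947, -0.002], [0.0, -0.002, -1.0]] 85.5086706601988 18.700000000000003
scene [[424.4, 0.0, 276.6], [0.0, 424.4, 201.7], [0.0, 0.0, 1.0]] [[0.164, 0.986, 0.022, -69.9], [0.67, -0.095, -0.736, -301.418], [-0.724, 0.135, -0.676, 1517.183], [0.0, 0.0, 0.0, 1.0]]
top [[446.9, 0.0, 285.0], [0.0, 446.9, 207.5], [0.0, 0.0, 1.0]] [[-0.014, -1.0, -0.004, -4.216], [-0.985, 0.014, -0.173, 528.645], [0.173, 0.002, -0.985, 1178.452], [0.0, 0.0, 0.0, 1.0]]
```

View pics/top0.png

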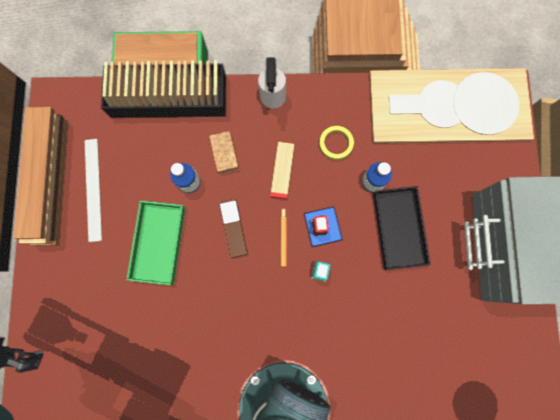

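View pics/scene0.png

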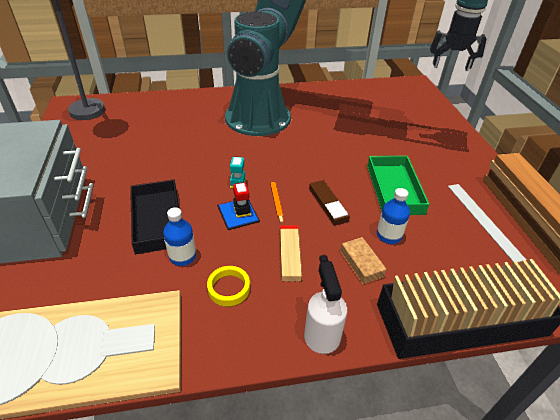

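Top view: the red-headed stamp is at (321,224) on the blue pad (323,227). Its look-alike is the turquoise stamp at (321,270), which has no pad. The walnut is at (233,229) with its label at (230,212). The maple is at (283,170) with its red end at (279,195); the light slats at (165,80) and the board at (450,105) resemble it. The green tray is at (156,243), with a green-edged box at (157,50). The black tray is at (401,228), with the black rack at (165,90).
In the scene view the red head is at (240,190), the label at (337,210), the maple at (290,252), the green tray at (398,185) and the black tray at (155,215).

```bash
cat > h.py <<'E'
import cv2,numpy as np
from cell import *
def ray(ci,uv):
    T=ci['world_to_cam'];R=T[:3,:3];o=-R.T@T[:3,3]
    d=R.T@np.linalg.solve(ci['mtx'],np.array([uv[0],uv[1],1.]));return o,d/np.linalg.norm(d)
def plane(ci,uv,z):
    o,d=ray(ci,uv);return (o+d*(z-o[2])/d[2])
def tri(c1,u1,c2,u2):
    (a,d),(b,e)=ray(c1,u1),ray(c2,u2)
    k=np.linalg.lstsq(np.c_[d,-e],b-a,rcond=None)[0];p,q=a+d*k[0],b+e*k[1];return (p+q)/2,np.linalg.norm(p-q)
def mask(im,col):
    h,s,v=[x.astype(int) for x in cv2.split(cv2.cvtColor(im,cv2.COLOR_RGB2HSV))]
    return {'red':((h<5)|(h>174))&(s>190)&(v>140),'blue':(h>100)&(h<125)&(s>170)&(v>70),
     'white':(s<40)&(v>190),'green':(h>50)&(h<75)&(s>120)&(v>60),'walnut':(h>3)&(h<18)&(s>80)&(s<190)&(v<130)&(v>30),
     'maple':(h>14)&(h<28)&(s>50)&(s<150)&(v>150),'black':(v<45)}[col].astype(np.uint8)
def blob(im,col,box):
    x0,y0,x1,y1=box;m=mask(im,col);mm=np.zeros_like(m);mm[y0:y1,x0:x1]=m[y0:y1,x0:x1]
    cs,_=cv2.findContours(mm,cv2.RETR_EXTERNAL,cv2.CHAIN_APPROX_NONE)
    c=max(cs,key=cv2.contourArea);return c,cv2.minAreaRect(c),cv2.contourArea(c)
def quad(ci,c,z):
    P=np.array([plane(ci,p,z)[:2] for p in c.reshape(-1,2).astype(float)],np.float32)
    (cx,cy),(w,h),a=cv2.minAreaRect(P)
    if w<h:w,h,a=h,w,a+90
    return np.round([cx,cy,w,h,(a+90)%180-90],1)
E
python3 - <<'E'
from h import *
t,s=np.load('top0.npy'),np.load('scene0.npy');ct,cs=camera_info('top'),camera_info('scene')
B={'head':('red',(305,208,338,242),(225,170,258,206),84+6),'pad':('blue',(300,200,346,250),(212,190,262,232),6),
'label':('white',(212,195,245,228),(318,195,352,225),22),'walnut':('walnut',(212,195,250,262),(300,175,352,228),22),
'maple':('maple',(265,138,300,195),(275,224,305,285),22),'mapred':('red',(265,185,300,203),(275,215,305,235),22),
'green':('green',(120,195,190,290),(360,150,432,218),40),'black':('black',(368,182,432,275),(125,175,182,255),40)}
for n,(c,bt,bs,z) in B.items():
    k,r,a=blob(t,c,bt);k2,r2,a2=blob(s,c,bs)
    X,e=tri(ct,r[0],cs,r2[0])
    print(n,np.round(r[0],1),a,np.round(r2[0],1),a2,'tri',np.round(X,1),round(e,1),'plane',quad(ct,k,z),quad(cs,k2,z))
o=t[195:285,205:345];cv2.imwrite('pics/crop0.png',cv2.resize(o[:,:,::-1],None,fx=5,fy=5,interpolation=cv2.INTER_CUBIC))
E
```

```text
Traceback (most recent call last):
  File "h.py", line 19, in blob
    c=max(cs,key=cv2.contourArea);return c,cv2.minAreaRect(c),cv2.contourArea(c)
ValueError: max() iterable argument is empty
```

Run:
```python
from h import *
t,s=np.load('top0.npy'),np.load('scene0.npy')
for im,p in((t,[(321,218),(321,224),(321,230),(333,230),(230,212),(236,240),(283,165),(279,195),(156,240),(130,240),(401,228),(300,300)]),(s,[(241,187),(241,197),(228,215),(337,210),(325,195),(290,255),(290,227),(398,185),(155,215)])):
    print([(p_,cv2.cvtColor(im[p_[1]:p_[1]+1,p_[0]:p_[0]+1],cv2.COLOR_RGB2HSV)[0,0].tolist()) for p_ in p])
o=t[195:285,205:345];cv2.imwrite('pics/crop0.png',cv2.resize(o[:,:,::-1],None,fx=5,fy=5,interpolation=cv2.INTER_CUBIC))
```

```text
[((321, 218), [98, 4, 248]), ((321, 224), [0, 0, 245]), ((321, 230), [1, 165, 232]), ((333, 230), [108, 151, 239]), ((230, 212), [0, 0, 245]), ((236, 240), [11, 111, 142]), ((283, 165), [23, 74, 244]), ((279, 195), [1, 176, 243]), ((156, 240), [66, 126, 218]), ((130, 240), [5, 143, 166]), ((401, 228), [150, 7, 75]), ((300, 300), [5, 149, 161])]
[((241, 187), [60, 1, 253]), ((241, 197), [0, 240, 137]), ((228, 215), [107, 234, 239]), ((337, 210), [45, 2, 253]), ((325, 195), [12, 177, 98]), ((290, 255), [22, 112, 251]), ((290, 227), [1, 241, 240]), ((398, 185), [71, 234, 202]), ((155, 215), [113, 26, 39])]
```

View pics/crop0.png

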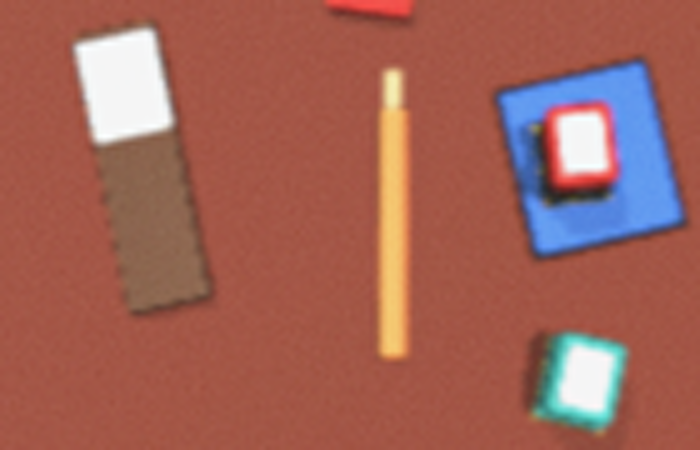

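The crop confirms it: red head with a white top inset at (582,145) on the blue pad, and the turquoise one at (587,380) is the look-alike. The label is at the walnut's upper end. I'm loosening the masks to suit the pale top camera.

```bash
sed -i "s/'red':.*/'red':((h<4)|(h>174))\&(s>=155)\&(v>190),'blue':(h>100)\&(h<125)\&(s>100)\&(v>60),/; s/(s>80)&(s<190)&(v<130)&(v>30)/(s>60)\&(s<195)\&(v<150)\&(v>30)\&(h>7)/; s/'black':(v<45)/'black':(v<100)\&(s<60)/" h.py
sed -i "s/(h>50)&(h<75)&(s>120)/(h>50)\&(h<78)\&(s>90)/" h.py
cat > m.py <<'E'
from h import *
t,s=np.load('top0.npy'),np.load('scene0.npy');ct,cs=camera_info('top'),camera_info('scene')
B={'inset':('white',(305,208,338,242),(225,170,258,206),90),'head':('red',(305,208,338,242),(225,170,258,206),90),'pad':('blue',(300,200,346,250),(212,190,262,232),6),
'label':('white',(212,195,245,228),(318,195,352,225),22),'walnut':('walnut',(212,195,250,262),(300,175,352,228),22),
'maple':('maple',(265,138,300,195),(275,224,305,285),22),'mapred':('red',(265,185,300,203),(275,215,305,235),22),
'green':('green',(120,195,190,290),(360,150,432,218),40),'black':('black',(368,182,432,275),(125,175,182,255),40)}
for n,(c,bt,bs,z) in B.items():
    try:
        k,r,a=blob(t,c,bt);k2,r2,a2=blob(s,c,bs)
        X,e=tri(ct,r[0],cs,r2[0])
        print(n,np.round(r[0],1),a,np.round(r2[0],1),a2,'tri',np.round(X,1),round(e,1),'plane',quad(ct,k,z),quad(cs,k2,z))
    except ValueError: print(n,'none')
E
python3 m.py
```

```text
inset [321. 223.] 76.0 [240.4 187. ] 50.0 tri [ 478.1 -105.4   90.7] 0.3 plane [ 478.2 -105.7   26.7   21.    -1.5] [ 477.4 -105.2   30.3   20.9    3.7]
head [321.5 230. ] 2.5 [240.6 188.4] 31.5 tri [ 462.1 -105.9   72.4] 4.0 plane [ 459.7 -106.5   28.8    5.3   89.2] [ 482.7 -105.6   42.2   33.2    5.7]
pad [322.6 226.2] 951.0 [238.5 212.4] 439.5 tri [ 481.1 -115.3    3.9] 2.6 plane [ 481.  -116.5   95.    84.5   12. ] [ 482.7 -115.2   95.4   84.3   12.2]
label [229.3 211.7] 290.0 [336. 209.] 201.5 tri [523.4 144.9  21.3] 1.5 plane [523.2 144.1  57.9  44.1  12.6] [524.1 145.3  55.6  42.5  11.3]
walnut [235.2 239.2] 526.0 [321.1 191.7] 282.5 tri [446.  125.6  18.8] 3.6 plane [446.4 127.1  95.6  46.5  11.7] [446.6 122.2  89.   57.1  12.6]
maple [282.3 167.4] 760.0 [290.1 254.5] 846.5 tri [652.1  -4.9   9. ] 1.2 plane [649.2  -5.6 147.4  46.6  -8.3] [658.3  -6.  160.4  45.3  -8.5]
mapred [278.4 195. ] 36.5 [289.  226.5] 46.5 tri [569.    7.4  20.7] 1.7 plane [568.6   6.5  48.1   9.2  81.9] [570.3   7.9  46.2  10.7  81.8]
green [155.6 242.5] 3573.5 [397.6 184.8] 2081.5 tri [441.6 351.8  13.3] 4.8 plane [439.9 340.7 218.4 125.9  -7.1] [461.5 335.5 255.  134.4  -7.1]
black [399.  227.4] 3363.0 [154.4 216.5] 2158.0 tri [ 473.6 -332.5   10.9] 6.0 plane [ 471.6 -322.   217.8  132.8    5.8] [ 492.  -328.2  252.   118.4    5.2]
```

The walnut lies at about (480,135), yaw 12°, with its label centre at (523.5,144.7). The stamp is at about (478,-105.5), the maple at about (643,-4), yaw -8.3°. Next: where does the wrist camera sit, and what is the move to the walnut?

```bash
cat > g.py <<'E'
from h import *
import sys
from scipy.spatial.transform import Rotation as Ro
def go(p,yaw_y=None):
    "shift in tool axes from here to p; turn so that tool y points at yaw_y (deg, mod 180), tool straight down"
    s=observe();R=s['ee_rot'];d=R.T@(np.array(p)-s['ee_pos'])
    print('t',round(s['t'],2),'pos',np.round(s['ee_pos'],1),'yaw_y',round(np.degrees(np.arctan2(R[1,1],R[0,1])),1),'F',np.round(s['contact_force'],1),'w',round(s['gripper_width'],1),'j6',round(s['joints'][5],2))
    print('shift',np.round(d,1),'rows',round(np.linalg.norm(d)/62.5,1))
    if yaw_y is not None:
        y=np.r_[np.cos(np.radians(yaw_y)),np.sin(np.radians(yaw_y)),0]
        if y@R[:,1]<0:y=-y
        z=np.r_[0,0,-1.];Rt=np.c_[np.cross(y,z),y,z]
        rv=np.degrees(Ro.from_matrix(R.T@Rt).as_rotvec())/10;print('turn',np.round(rv,3),'shift after turn',np.round(Rt.T@(np.array(p)-s['ee_pos']),1))
if __name__=='__main__':
    a=[float(x) for x in sys.argv[1:]];go(a[:3],a[3] if len(a)>3 else None)
E
python3 g.py 480 140 230 102;python3 - <<'E'
from h import *
c=camera_info('wrist');s=observe();T=c['world_to_cam'];o=-T[:3,:3].T@T[:3,3];R=s['ee_rot']
print(R.T@(o-s['ee_pos']),np.round(R.T@T[:3,:3].T,2),c['mtx'])
E
```

```text
t 0.1 pos [192.3 567.7 230.5] yaw_y 71.3 F [-0.3  0.4  0.2] w 85.4 j6 -0.12
shift [-409.7 -312.7    1. ] rows 8.2
turn [-0.009 -0.004 -3.072] shift after turn [-192.5 -478.1    0.5]
[  78.26725623   -1.56382346 -141.61261921] [[-0.   -0.95 -0.3 ]
 [ 1.   -0.   -0.  ]
 [-0.   -0.3   0.95]] [[326.77077592   0.         279.10297188]
 [  0.         326.77077592 215.38514481]
 [  0.           0.           1.        ]]
```

Emit:
{"method": "drive_tool", "body": {"targets": "85 0 0 0 0 0 -1;85 0 0 0 0 0 -1;85 0 0 0 0 0 -1.07;85 -21 -52 0 0 0 0;85 -21 -52 0 0 0 0;85 -21 -52 0 0 0 0;85 -21 -52 0 0 0 0;85 -21 -52 0 0 0 0;85 -21 -52 0 0 0 0;85 -21 -52 0 0 0 0;85 -21 -52 0 0 0 0;85 -21 -52 0 0 0 0;85 0 0 0 0 0 0;85 0 0 0 0 0 0;85 0 0 0 0 0 0"}}

```text
out of range: row 3 has -1.07, outside -1 to 1
```

```bash
cat > w.py <<'E'
from h import *
import sys
s=observe();c=camera_info('wrist');im=grab_frame('wrist');n=sys.argv[1]
np.savez(n+'.npz',im=im,W=c['world_to_cam'],K=c['mtx']);cv2.imwrite(f'pics/{n}.png',im[:,:,::-1])
E
python3 w.py w1; python3 g.py 470 -105 200 92
```

```text
t 0.15 pos [192.4 567.7 230.6] yaw_y 71.3 F [ 0.2 -0.3 -0.1] w 85.4 j6 -0.12
shift [-478.9 -548.    31.4] rows 11.7
turn [-0.008 -0.003 -2.073] shift after turn [-254.  -682.    30.6]
```

View pics/w1.png

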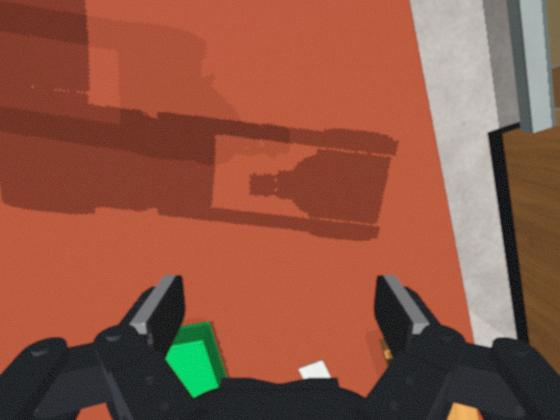

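The refused move means this shows the starting place: fingers at the bottom, bench visible in rows 0–270. I'm resending the move with the turn within limits.

Emit:
{"method": "drive_tool", "body": {"targets": "85 0 0 0 0 0 -1;85 0 0 0 0 0 -1;85 0 0 0 0 0 -1;85 -21 -52 0 0 0 0;85 -21 -52 0 0 0 0;85 -21 -52 0 0 0 0;85 -21 -52 0 0 0 0;85 -21 -52 0 0 0 0;85 -21 -52 0 0 0 0;85 -21 -52 0 0 0 0;85 -21 -52 0 0 0 0;85 -21 -52 0 0 0 0;85 0 0 0 0 0 0;85 0 0 0 0 0 0;85 0 0 0 0 0 0"}}

```text
t: 2.02
ee_pos: [468.5, 147.2, 231.1]
ee_rot: [[-0.98, -0.197, -0.001], [-0.197, 0.98, 0.0], [0.001, 0.0, -1.0]]
contact_force: [0.4, -0.7, -0.8]
gripper_width: 85.2
gripper_force: 0.0
```

```bash
python3 w.py w1; python3 g.py 470 -105 200 92
cat > mw.py <<'E'
from h import *
import sys
n=sys.argv[1];D=np.load(n+'.npz');im=D['im'];ci=dict(mtx=D['K'],world_to_cam=D['W'])
def clean(col,k=3): return cv2.morphologyEx(mask(im,col),cv2.MORPH_OPEN,np.ones((k,k)))
for a in sys.argv[2:]:
    col,z=a.split(',')
    m=clean(col);m[275:]=0
    for c in cv2.findContours(m,cv2.RETR_EXTERNAL,cv2.CHAIN_APPROX_NONE)[0]:
        A=cv2.contourArea(c)
        if A>300: print(col,'px',np.round(cv2.minAreaRect(c)[0],1),A,'plane',z,quad(ci,c,float(z)),'bbox',cv2.boundingRect(c))
E
python3 mw.py w1 white,22 walnut,22
```

```text
t 2.08 pos [468.5 147.3 231.2] yaw_y 101.4 F [ 0.1 -0.5 -0.6] w 85.1 j6 -1.61
shift [  48.3 -247.6   31.2] rows 4.1
turn [ 0.001 -0.003  0.938] shift after turn [   7.3 -252.2   31.2]
white px [266.  232.5] 1591.5 plane 22 [523.9 142.   55.   41.6  11.3] bbox (248, 210, 37, 46)
walnut px [265.5 178. ] 1339.0 plane 22 [462.4 129.8  66.1  45.1  11.7] bbox (245, 148, 42, 61)
walnut px [264.2 130.6] 853.0 plane 22 [412.6 119.4  45.7  24.4 -77.3] bbox (242, 118, 45, 26)
```

View pics/w1.png

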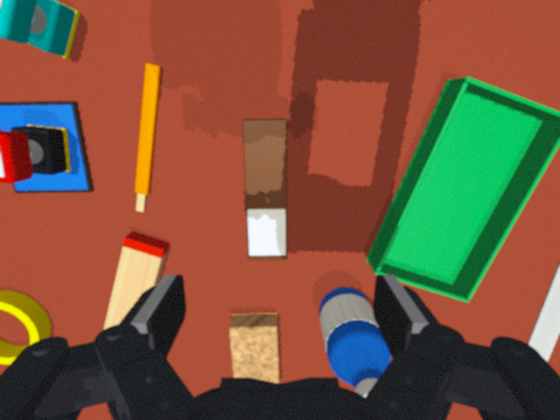

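Wrist view: label at (266,232), walnut above it at (265,180), pencil at (147,135), bottle at (355,330) and the stamp at the left edge (30,150). Label centre is (523.9,142), yaw 11.3°. Next, over the stamp.

Emit:
{"method": "drive_tool", "body": {"targets": "85 0 0 0 0 0 0.94;85 0 -50 5 0 0 0;85 0 -51 5 0 0 0;85 0 -50 5 0 0 0;85 0 -50 5 0 0 0;85 0 -51 5 0 0 0;85 0 0 5 0 0 0;85 0 0 0 0 0 0;85 0 0 0 0 0 0"}}

```text
t: 3.2
ee_pos: [477.6, -104.0, 201.4]
ee_rot: [[-0.999, -0.035, -0.0], [-0.035, 0.999, 0.0], [0.0, 0.0, -1.0]]
contact_force: [0.5, -0.1, -0.7]
gripper_width: 85.1
gripper_force: 0.0
```

```bash
python3 w.py w2; python3 g.py 477 -105 64 92; python3 mw.py w2 white,90 red,90 blue,6
```

```text
t 3.25 pos [ 477.7 -104.1  201.5] yaw_y 92.0 F [ 0.2 -0.1  0.2] w 84.9 j6 -1.96
shift [  0.7  -0.9 137.5] rows 2.2
turn [ 0.001 -0.     0.   ] shift after turn [  0.7  -0.8 137.5]
white px [511.5 242. ] 1985.0 plane 90 [496.9  89.3  45.4  34.5  11.7] bbox (490, 215, 44, 55)
white px [276.1 213.2] 888.0 plane 90 [ 477.5 -107.5   29.9   21.9    5.7] bbox (262, 196, 29, 36)
white px [282.9  47.7] 1387.5 plane 90 [ 356.6 -106.4   29.7   21.8  -14.1] bbox (264, 22, 40, 53)
blue px [265.8 191.1] 4057.5 plane 6 [ 480.7 -118.4   94.7   85.3   12. ] bbox (218, 141, 95, 99)
```

View pics/w2.png

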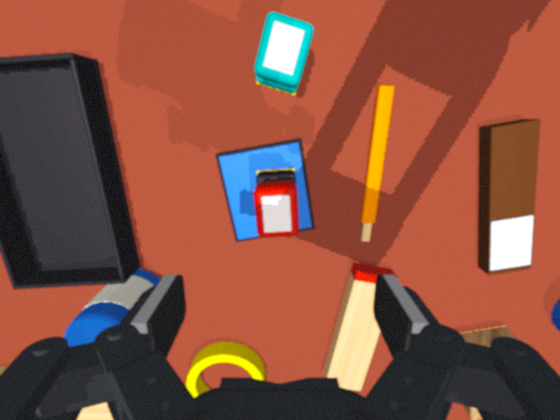

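The wrist view shows the stamp's head inset at (276,213) on the pad, and the look-alike at (283,48). The wrist camera reads about 2 mm low in y compared with the fixed cameras, for both label and stamp, so the grasp will settle it. Now lowering and gripping the head.

Emit:
{"method": "drive_tool", "body": {"targets": "85 0 -2 0 0 0 -0.35;85 0 0 40 0 0 0;85 0 0 40 0 0 0;85 0 0 30 0 0 0;85 0 0 15 0 0 0;85 0 0 12.5 0 0 0;85 0 0 0 0 0 0;30 0 0 0 0 0 0;30 0 0 0 0 0 0;30 0 0 0 0 0 0;30 0 0 0 0 0 0;30 0 0 0 0 0 0;30 0 0 0 0 0 0;30 0 0 0 0 0 0"}}

```text
t: 5.0
ee_pos: [478.1, -107.7, 63.9]
ee_rot: [[-0.996, -0.094, 0.001], [-0.094, 0.996, -0.0], [-0.001, -0.0, -1.0]]
contact_force: [0.9, 1.6, 2.4]
gripper_width: 35.3
gripper_force: 64.5
```

```bash
python3 w.py w3; python3 g.py 477 -105 164 95; python3 mw.py w3 white,90 red,90 blue,6
```

```text
t 5.05 pos [ 478.1 -107.7   63.9] yaw_y 95.4 F [1.3 1.  3. ] w 34.6 j6 -2.03
shift [   0.8    2.8 -100.1] rows 1.6
turn [-0.001  0.003  0.037] shift after turn [   0.8    2.8 -100.1]
white px [311.5  15. ] 1328.0 plane 90 [ 370.3 -108.9   22.4    8.2  -84.7] bbox (275, 0, 74, 31)
blue px [260.2 219.3] 8074.0 plane 6 [ 468.2 -121.3   83.9   67.8  -77.9] bbox (188, 163, 142, 112)
```

View pics/w3.png

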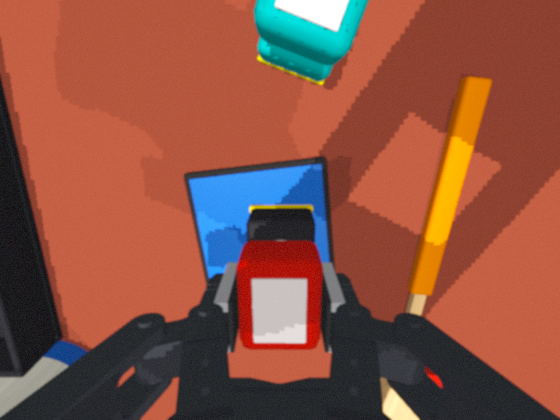

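The head is gripped: inset spans columns 252–307 and rows 278–342, with the housing's yellow foot edge at row 207. Lift, then measure the stamp in the tool frame.

Emit:
{"method": "drive_tool", "body": {"targets": "30 0 0 -20 0 0 0;30 0 0 -40 0 0 0;30 0 0 -10 0 0 0;30 0 0 0 0 0 0"}}

```text
t: 5.55
ee_pos: [477.7, -107.7, 133.6]
ee_rot: [[-0.996, -0.094, 0.0], [-0.094, 0.996, -0.0], [-0.0, -0.0, -1.0]]
contact_force: [-0.2, -0.3, -3.2]
gripper_width: 34.7
gripper_force: 64.0
```

```bash
python3 w.py w4
python3 - <<'E'
from h import *
D=np.load('w4.npz');im=D['im'];ci=dict(mtx=D['K'],world_to_cam=D['W']);s=observe();R=s['ee_rot'];p=s['ee_pos']
h=cv2.cvtColor(im,cv2.COLOR_RGB2HSV).astype(int)
def rect(m,nm,z):
    c=max(cv2.findContours(m.astype(np.uint8),cv2.RETR_EXTERNAL,cv2.CHAIN_APPROX_NONE)[0],key=cv2.contourArea)
    q=np.array([R.T@(plane(ci,u,z)-p) for u in c.reshape(-1,2).astype(float)])
    print(nm,cv2.boundingRect(c),'tool xy min',np.round(q.min(0),1),'max',np.round(q.max(0),1),'mid',np.round((q.min(0)+q.max(0))/2,1))
b=np.zeros(im.shape[:2],bool);b[180:360,225:335]=1
rect((h[...,1]<60)&(h[...,2]>180)&b,'inset',p[2]+26)
b[:]=0;b[190:235,225:335]=1
rect((abs(h[...,0]-28)<6)&(h[...,1]>150)&b,'foot',p[2]-58)
E
python3 g.py 524 144 130 101.4
```

```text
inset (251, 279, 56, 64) tool xy min [-15.2 -12.6 -26. ] max [ 14.8   9.6 -26. ] mid [ -0.2  -1.5 -26. ]
foot (250, 205, 62, 8) tool xy min [ 16.9 -20.1  58. ] max [21.6 18.9 58. ] mid [19.2 -0.6 58. ]
t 5.6 pos [ 477.  -107.5  132.9] yaw_y 95.4 F [ 0.1  0.2 -2.9] w 34.7 j6 -2.03
shift [-70.3 246.    2.9] rows 4.1
turn [ 0.002 -0.007 -0.602] shift after turn [-95.8 237.3   2.9]
```

Emit:
{"method": "drive_tool", "body": {"targets": "30 0 0 0 0 0 -0.6;30 -19 47.5 0 0 0 0;30 -19 47.5 0 0 0 0;30 -19 47.5 0 0 0 0;30 -19 47.5 0 0 0 0;30 -19 47.5 0 0 0 0;30 0 0 25 0 0 0;30 0 0 15 0 0 0;30 0 0 0 0 0 0;30 0 0 0 0 0 0"}}

```text
t: 6.85
ee_pos: [524.1, 143.2, 93.7]
ee_rot: [[-0.981, -0.196, -0.001], [-0.196, 0.981, -0.0], [0.001, -0.0, -1.0]]
contact_force: [-1.3, 0.5, -2.5]
gripper_width: 35.2
gripper_force: 63.8
```

```bash
python3 w.py w5; python3 g.py 524 144 80 101.4;python3 - <<'E'
import cv2
i=cv2.imread('pics/w5.png')[100:310,180:400];cv2.imwrite('pics/w5c.png',cv2.resize(i,None,fx=2.8,fy=2.8,interpolation=cv2.INTER_CUBIC))
E
```

```text
t 6.9 pos [524.5 143.3  94.2] yaw_y 101.3 F [-0.8  0.6 -2.1] w 34.7 j6 -1.63
shift [ 0.4  0.8 14.2] rows 0.2
turn [-0.001  0.003 -0.009] shift after turn [ 0.3  0.8 14.2]
```

View pics/w5c.png

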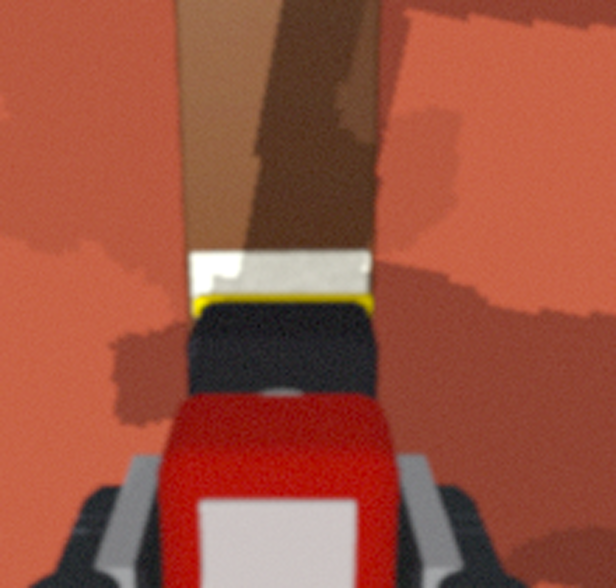

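The crop shows the yellow foot at columns 193–374 (row 297) and the label at columns 188–371 with its near edge at row 252, so the stamp sits about 0.8 mm too far +y. Checking the x margin.

Run:
```python
from h import *
D=np.load('w5.npz');ci=dict(mtx=D['K'],world_to_cam=D['W']);s=observe();R=s['ee_rot'];p=s['ee_pos']
f=lambda u,v,z:np.round(R.T@(plane(ci,(180+u/2.8,100+v/2.8),z)-p),1)
zb=p[2]-58
print('label edge',f(188,252,22),f(371,252,22),'foot',f(193,297,zb+2),f(374,297,zb+2),'h foot',zb)
```

```text
label edge [ 29.6 -22.3  72.2] [29.5 21.4 72.1] foot [ 23.  -19.9  56. ] [23.  20.7 56. ] h foot 36.16826488296992
```

Emit:
{"method": "drive_tool", "body": {"targets": "30 1 -0.8 6 0 0 0;30 0 0 4 0 0 0;30 0 0 2 0 0 0;30 0 0 1.5 0 0 0;30 0 0 1 0 0 0;30 0 0 1 0 0 0;30 0 0 0 0 0 0"}}

```text
t: 7.78
ee_pos: [523.2, 143.0, 78.5]
ee_rot: [[-0.98, -0.197, 0.0], [-0.197, 0.98, -0.0], [-0.0, -0.0, -1.0]]
contact_force: [-2.1, 1.6, 4.9]
gripper_width: 34.7
gripper_force: 64.8
```

Emit:
{"method": "drive_tool", "body": {"targets": "30 0 0 2.5 0 0 0;30 0 0 2.5 0 0 0;30 0 0 2.5 0 0 0;30 0 0 2.5 0 0 0;30 0 0 2.5 0 0 0;30 0 0 2 0 0 0;30 0 0 0 0 0 0"}}

```text
t: 8.65
ee_pos: [523.2, 143.2, 64.2]
ee_rot: [[-0.98, -0.197, -0.0], [-0.197, 0.98, 0.0], [-0.0, 0.0, -1.0]]
contact_force: [-3.0, 1.3, 10.5]
gripper_width: 35.2
gripper_force: 65.6
```

Emit:
{"method": "drive_tool", "body": {"targets": "30 0 0 1 0 0 0;30 0 0 1 0 0 0;30 0 0 1 0 0 0;30 0 0 0 0 0 0"}}

```text
t: 9.15
ee_pos: [523.2, 143.3, 62.4]
ee_rot: [[-0.98, -0.197, 0.0], [-0.197, 0.98, 0.001], [-0.001, 0.0, -1.0]]
contact_force: [-7.1, 1.5, 22.6]
gripper_width: 35.1
gripper_force: 67.0
```

Emit:
{"method": "drive_tool", "body": {"targets": "30 0 0 0.8 0 0 0;30 0 0 0 0 0 0;30 0 0 0 0 0 0"}}

```text
t: 9.52
ee_pos: [523.2, 143.4, 62.3]
ee_rot: [[-0.98, -0.197, 0.001], [-0.197, 0.98, 0.001], [-0.001, 0.0, -1.0]]
contact_force: [-8.6, 1.0, 29.1]
gripper_width: 35.1
gripper_force: 68.0
```

The force climbs to 29 N with no more travel, so the head is at its stop. Raising and heading back toward the pad.

Emit:
{"method": "drive_tool", "body": {"targets": "30 0 0 -4 0 0 0;30 0 0 -6 0 0 0;30 0 0 -8 0 0 0;30 0 0 -15 0 0 0;30 0 0 -30 0 0 0;30 0 0 -10 0 0 0;30 0 0 0 0 0 0.6;30 0 0 0 0 0 0"}}

```text
t: 10.52
ee_pos: [523.0, 142.8, 132.7]
ee_rot: [[-0.996, -0.095, -0.0], [-0.095, 0.996, -0.0], [0.0, -0.0, -1.0]]
contact_force: [0.4, 0.5, -2.5]
gripper_width: 34.8
gripper_force: 64.0
```

```bash
python3 w.py w6; python3 g.py 479 -110 70 95.4;python3 mw.py w6 white,22 walnut,22
```

```text
t 10.57 pos [522.9 142.8 132.5] yaw_y 95.5 F [-0.1  0.1 -2.9] w 34.7 j6 -1.53
shift [  67.9 -247.5   62.6] rows 4.2
turn [-0.001 -0.004  0.009] shift after turn [  67.5 -247.6   62.5]
white px [277.4 191.6] 1178.5 plane 22 [504.8 138.8  43.5  19.6 -83.2] bbox (250, 179, 56, 26)
walnut px [268.6 111.5] 5138.0 plane 22 [448.2 127.   95.4  45.5  11.9] bbox (239, 42, 65, 140)
```

View pics/w6.png

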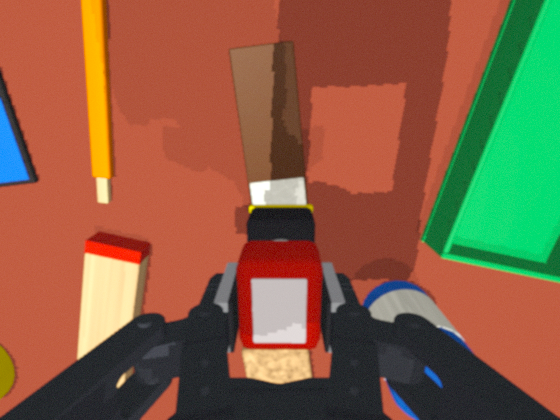

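View: the walnut is undisturbed with its label at (277,192), and the stamp hangs straight. Carrying it to the pad.

Emit:
{"method": "drive_tool", "body": {"targets": "30 13.5 -49.5 0 0 0 0;30 13.5 -49.5 0 0 0 0;30 13.5 -49.5 0 0 0 0;30 13.5 -49.5 0 0 0 0;30 13.5 -49.5 0 0 0 0;30 0 0 30 0 0 0;30 0 0 25 0 0 0;30 0 0 8 0 0 0;30 0 0 3 0 0 0;30 0 0 1.5 0 0 0;30 0 0 0 0 0 0"}}

```text
t: 11.95
ee_pos: [479.8, -109.8, 66.1]
ee_rot: [[-0.996, -0.094, 0.001], [-0.094, 0.996, -0.001], [-0.001, -0.001, -1.0]]
contact_force: [0.2, 0.3, -1.5]
gripper_width: 35.2
gripper_force: 63.8
```

Emit:
{"method": "drive_tool", "body": {"targets": "30 0 0 1 0 0 0;30 0 0 1 0 0 0;30 0 0 0.7 0 0 0;30 0 0 0 0 0 0"}}

```text
t: 12.45
ee_pos: [479.7, -109.9, 63.2]
ee_rot: [[-0.996, -0.094, 0.001], [-0.094, 0.996, -0.0], [-0.001, -0.0, -1.0]]
contact_force: [0.4, 0.6, 4.3]
gripper_width: 34.9
gripper_force: 64.7
```

Emit:
{"method": "drive_tool", "body": {"targets": "60 0 0 0 0 0 0;85 0 0 0 0 0 0;85 0 0 0 0 0 0;85 0 0 -10 0 0 0;85 0 0 -30 0 0 0;85 0 0 -50 0 0 0;85 0 0 -50 0 0 0;85 0 0 0 0 0 -0.61;85 0 0 0 0 0 0"}}

```text
t: 13.58
ee_pos: [479.4, -109.9, 203.9]
ee_rot: [[-0.98, -0.198, 0.002], [-0.198, 0.98, -0.001], [-0.001, -0.001, -1.0]]
contact_force: [-0.3, 0.1, 0.1]
gripper_width: 84.6
gripper_force: 0.0
```

```bash
python3 w.py w7; python3 mw.py w7 white,90 blue,6; python3 g.py 479.4 134.2 5 101.5
```

```text
white px [499.  262.5] 900.0 plane 90 [486.3  83.4  34.6  21.8 -78.6] bbox (477, 251, 45, 24)
white px [280.7 211.7] 877.5 plane 90 [ 478.8 -109.9   30.1   22.     5.9] bbox (266, 194, 30, 37)
white px [319.1  50.1] 1356.5 plane 90 [ 356.5 -106.8   29.6   21.9  -14.3] bbox (297, 23, 45, 55)
blue px [271.5 187.1] 4096.0 plane 6 [ 480.7 -118.6   94.7   84.9   12.1] bbox (230, 143, 83, 89)
t 13.62 pos [ 478.9 -109.7  203.1] yaw_y 101.4 F [ 0.1 -0.  -0.1] w 84.7 j6 -2.13
shift [-48.5 239.1 198.1] rows 5.0
turn [-0.001  0.    -0.014] shift after turn [-49.1 238.9 198.1]
```

View pics/w7.png

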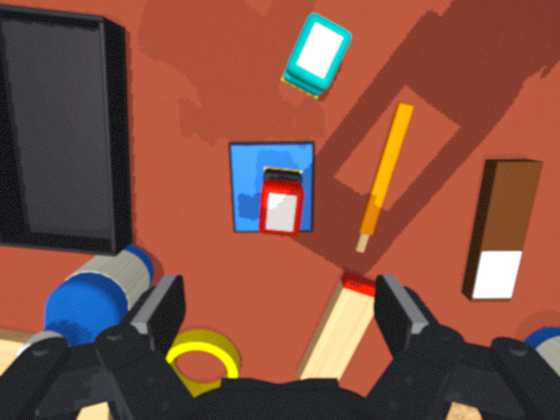

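The stamp stands upright on the pad (head inset at (281,212)), and the look-alike at (322,50) is untouched. That is my tenth picture, so I work from numbers from here. Now the walnut.

Emit:
{"method": "drive_tool", "body": {"targets": "85 -9.8 47.8 16 0 0 0;85 -9.8 47.8 16 0 0 0;85 -9.8 47.8 16 0 0 0;85 -9.8 47.8 16 0 0 0;85 -9.8 47.8 16 0 0 0;85 0 0 50 0 0 0;85 0 0 45 0 0 0;85 0 0 15 0 0 0;85 0 0 7.5 0 0 0;85 0 0 0 0 0 0;40 0 0 0 0 0 0;40 0 0 0 0 0 0;40 0 0 0 0 0 0;40 0 0 0 0 0 0;40 0 0 0 0 0 0;40 0 0 0 0 0 0"}}

```text
t: 15.62
ee_pos: [480.5, 134.2, 6.5]
ee_rot: [[-0.98, -0.199, 0.002], [-0.199, 0.98, 0.0], [-0.002, -0.0, -1.0]]
contact_force: [-1.2, -0.3, 8.5]
gripper_width: 44.5
gripper_force: 61.1
```

Emit:
{"method": "drive_tool", "body": {"targets": "40 0 0 -10 0 0 0;40 0 0 -40 0 0 0;40 0 0 -50 0 0 0;40 0 0 0 0 0 1;40 0 0 0 0 0 0.85;40 0 0 0 0 0 0"}}

```text
t: 16.38
ee_pos: [479.6, 134.2, 105.9]
ee_rot: [[-0.993, 0.121, 0.001], [0.121, 0.993, 0.0], [-0.001, 0.0, -1.0]]
contact_force: [-0.5, -0.2, -1.0]
gripper_width: 44.3
gripper_force: 62.0
```

```bash
python3 g.py 441 343.5 60 82.9; python3 w.py w8
python3 - <<'E'
from h import *
# green tray edges from the wrist, rim plane z=40 and floor plane z=5
D=np.load('w8.npz');im=D['im'];ci=dict(mtx=D['K'],world_to_cam=D['W'])
m=cv2.morphologyEx(mask(im,'green'),cv2.MORPH_OPEN,np.ones((3,3)));m[270:]=0
c=max(cv2.findContours(m,cv2.RETR_EXTERNAL,cv2.CHAIN_APPROX_NONE)[0],key=cv2.contourArea);print(cv2.boundingRect(c),quad(ci,c,40))
m=cv2.morphologyEx(mask(im,'walnut')|mask(im,'white'),cv2.MORPH_OPEN,np.ones((3,3)));m[:,:200]=0;m[:,360:]=0
z=observe()['ee_pos'][2]
for c in cv2.findContours(m,cv2.RETR_EXTERNAL,cv2.CHAIN_APPROX_NONE)[0]:
    if cv2.contourArea(c)>400: print(cv2.boundingRect(c),quad(ci,c,z+16))
E
```

```text
t 16.38 pos [479.6 134.2 105.9] yaw_y 83.0 F [-0.5 -0.2 -1. ] w 44.3 j6 -1.32
shift [ 63.7 203.1  45.9] rows 3.5
turn [0.001 0.003 0.015] shift after turn [ 64.2 203.   45.9]
(454, 0, 106, 270) [444.1 297.5 164.3  74.9  -6.9]
(218, 105, 116, 278) [461.9 134.9 126.6  44.6  -6.7]
```

Emit:
{"method": "drive_tool", "body": {"targets": "40 32 40 0 0 0 0;40 32 40 0 0 0 0;40 0 41 0 0 0 0;40 0 41 0 0 0 0;40 0 41 0 0 0 0;40 0 0 0 0 0 0"}}

```text
t: 17.18
ee_pos: [441.7, 346.3, 105.4]
ee_rot: [[-0.993, 0.117, 0.002], [0.117, 0.993, 0.001], [-0.001, 0.002, -1.0]]
contact_force: [-1.0, -0.2, -1.4]
gripper_width: 44.6
gripper_force: 62.1
```

```bash
python3 g.py 441 343.5 13 82.9; python3 w.py w9
python3 - <<'E'
from h import *
D=np.load('w9.npz');im=D['im'];ci=dict(mtx=D['K'],world_to_cam=D['W']);s=observe();R=s['ee_rot'];p=s['ee_pos']
m=mask(im,'green')
for v in (60,100,140,180,220):
    x=np.flatnonzero(m[v]);
    if len(x): print(v,x.min(),x.max(),[np.round(R.T@(plane(ci,(u,v),40)-p),1)[:2].tolist() for u in (x.min(),x.max())])
for u in (200,370):
    y=np.flatnonzero(m[:,u]);print('col',u,y.min(),np.round(R.T@(plane(ci,(u,y.min()),40)-p),1)[:2])
E
```

```text
t 17.18 pos [441.7 346.3 105.4] yaw_y 83.3 F [-1.  -0.2 -1.4] w 44.6 j6 -0.91
shift [ 0.5 -3.  92.4] rows 1.5
turn [0.009 0.008 0.039] shift after turn [ 0.4 -2.8 92.4]
60 177 379 [[106.2, -58.1], [106.2, 58.4]]
100 179 375 [[84.5, -59.0], [84.5, 58.1]]
140 183 372 [[61.1, -58.7], [61.1, 58.3]]
180 186 369 [[36.0, -59.0], [36.0, 58.5]]
220 189 365 [[8.9, -59.4], [8.9, 58.1]]
col 200 53 [109.9 -44.6]
col 370 54 [109.4  53. ]
```

The tray is centred under the tool. Lowering.

Emit:
{"method": "drive_tool", "body": {"targets": "40 0 0 40 0 0 0;40 0 0 35 0 0 0;40 0 0 12 0 0 0;40 0 0 4 0 0 0;40 0 0 1.5 0 0 0;40 0 0 1 0 0 0;40 0 0 0 0 0 0"}}

```text
t: 18.1
ee_pos: [441.4, 343.7, 12.5]
ee_rot: [[-0.993, 0.122, 0.001], [0.122, 0.993, 0.001], [-0.001, 0.001, -1.0]]
contact_force: [0.3, 0.2, -0.9]
gripper_width: 44.4
gripper_force: 62.1
```

Emit:
{"method": "drive_tool", "body": {"targets": "40 0 0 0.8 0 0 0;40 0 0 0 0 0 0;58 0 0 0 0 0 0;58 0 0 0 0 0 0;58 0 0 0 0 0 0;58 0 0 -5 0 0 0;58 0 0 -30 0 0 0;58 0 0 -60 0 0 0;58 0 0 -60 0 0 0;58 0 0 0 0 0 0"}}

```text
t: 19.35
ee_pos: [444.4, 345.5, 171.4]
ee_rot: [[-0.992, 0.122, 0.009], [0.122, 0.992, 0.005], [-0.009, 0.007, -1.0]]
contact_force: [0.4, -0.7, -0.4]
gripper_width: 58.2
gripper_force: 0.0
```

```bash
python3 w.py w10; python3 mw.py w10 white,27 walnut,27 green,40; python3 g.py 643 -4.5 150 81.7
python3 - <<'E'
from h import *
# maple second look: whole outline in the top view at z=22, incl. red end
t=np.load('top0.npy');c=camera_info('top');m=mask(t,'maple')|mask(t,'red');b=np.zeros_like(m);b[138:203,265:300]=m[138:203,265:300]
k=max(cv2.findContours(b,0,cv2.CHAIN_APPROX_NONE)[0],key=cv2.contourArea);print('maple',quad(c,k,22))
E
```

```text
white px [275. 242.] 2326.0 plane 27 [484.2 336.5  55.5  41.7  -6.7] bbox (253, 215, 45, 55)
white px [464.3 224.5] 3351.5 plane 27 [493.3 514.4 102.9  32.5   5.7] bbox (445, 174, 40, 101)
walnut px [274.5 159.5] 4094.5 plane 27 [408.8 345.8  93.   43.2  -7.1] bbox (249, 106, 52, 108)
green px [277. 168.] 20705.0 plane 40 [421.1 346.8 180.4 119.   -7. ] bbox (200, 62, 155, 213)
t 19.4 pos [442.6 344.5 168.7] yaw_y 83.0 F [-0.4  0.4  0.2] w 58.1 j6 -0.91
shift [-241.5 -321.9   18.7] rows 6.4
turn [0.02  0.026 0.128] shift after turn [-248.7 -316.4   18.7]
maple [643.   -5.  159.7  48.1  -8.8]
```

The walnut lies flat in the green tray, label up. Now to the maple.

Emit:
{"method": "drive_tool", "body": {"targets": "85 0 0 -5 0 0 0.13;85 -31 -39.5 0 0 0 0;85 -31 -39.5 0 0 0 0;85 -31 -39.5 0 0 0 0;85 -31 -39.5 0 0 0 0;85 -31 -39.5 0 0 0 0;85 -31 -39.5 0 0 0 0;85 -31 -39.5 0 0 0 0;85 -31 -39.5 0 0 0 0;85 0 0 0 0 0 0;85 0 0 0 0 0 0"}}

```text
t: 20.78
ee_pos: [639.1, -4.8, 169.2]
ee_rot: [[-0.989, 0.146, -0.004], [0.146, 0.989, 0.001], [0.004, 0.0, -1.0]]
contact_force: [-0.4, 0.2, 0.1]
gripper_width: 85.0
gripper_force: 0.0
```

```bash
python3 w.py w11; python3 mw.py w11 maple,22 red,22; python3 g.py 643 -5 6 81.4
```

```text
maple px [464.6 231.2] 5992.5 plane 22 [698.8 164.1 107.   61.6  13. ] bbox (425, 175, 84, 100)
maple px [279.5 203. ] 6953.0 plane 22 [644.1  -6.3 135.4  46.   -8.5] bbox (254, 132, 52, 143)
t 20.82 pos [639.1  -4.2 169.6] yaw_y 81.7 F [-0.3  0.7 -0. ] w 85.2 j6 -1.54
shift [ -4.6  -0.3 163.5] rows 2.6
turn [ 0.001 -0.02   0.027] shift after turn [ -4.   -0.2 163.6]
```

Emit:
{"method": "drive_tool", "body": {"targets": "85 -4.5 0 50 0 0 0.02;85 0 0 50 0 0 0;85 0 0 40 0 0 0;85 0 0 15 0 0 0;85 0 0 8 0 0 0;85 0 0 0 0 0 0;40 0 0 0 0 0 0;40 0 0 0 0 0 0;40 0 0 0 0 0 0;40 0 0 0 0 0 0;40 0 0 0 0 0 0;40 0 0 0 0 0 0"}}

```text
t: 22.32
ee_pos: [646.1, -6.0, 9.5]
ee_rot: [[-0.989, 0.148, 0.002], [0.148, 0.989, -0.0], [-0.002, 0.0, -1.0]]
contact_force: [-0.9, 0.3, 5.5]
gripper_width: 44.3
gripper_force: 62.0
```

Emit:
{"method": "drive_tool", "body": {"targets": "40 0 0 -10 0 0 0;40 0 0 -50 0 0 0;40 0 0 -60 0 0 0;40 0 0 -62 0 0 0;40 0 0 0 0 0 -0.7;40 0 0 0 0 0 -0.7;40 0 0 0 0 0 0;40 0 0 0 0 0 0"}}

```text
t: 23.32
ee_pos: [644.9, -5.8, 190.0]
ee_rot: [[-0.996, -0.093, -0.0], [-0.093, 0.996, -0.0], [0.0, -0.0, -1.0]]
contact_force: [-0.3, 0.3, -0.5]
gripper_width: 44.1
gripper_force: 61.7
```

```bash
python3 g.py 473 -328 190 95.5
```

```text
t 23.32 pos [644.9  -5.8 190. ] yaw_y 95.3 F [-0.3  0.3 -0.5] w 44.1 j6 -1.78
shift [ 2.011e+02 -3.048e+02  1.000e-01] rows 5.8
turn [-0.    -0.002 -0.016] shift after turn [ 202.  -304.3    0. ]
```

Emit:
{"method": "drive_tool", "body": {"targets": "40 40 -35 0 0 0 0;40 40 -35 0 0 0 0;40 40 -35 0 0 0 0;40 40 -40 0 0 0 0;40 41 -40 0 0 0 0;40 0 -40 0 0 0 0;40 0 -40 0 0 0 0;40 0 -40 0 0 0 0;40 0 0 0 0 0 0;40 0 0 0 0 0 0"}}

```text
t: 24.58
ee_pos: [473.6, -327.8, 189.6]
ee_rot: [[-0.996, -0.094, -0.001], [-0.094, 0.996, 0.001], [0.001, 0.001, -1.0]]
contact_force: [-0.6, 0.0, -0.6]
gripper_width: 44.4
gripper_force: 61.7
```

```bash
python3 w.py w12
python3 - <<'E'
from h import *
D=np.load('w12.npz');im=D['im'];ci=dict(mtx=D['K'],world_to_cam=D['W']);s=observe();R=s['ee_rot'];p=s['ee_pos']
h=cv2.cvtColor(im,cv2.COLOR_RGB2HSV).astype(int)
red=((h[...,0]<14)|(h[...,0]>174))&(h[...,1]>110)&(h[...,2]>70)  # bench
m=((h[...,2]<75)&(h[...,1]<90)).astype(np.uint8);m[270:]=0
m=cv2.morphologyEx(m,cv2.MORPH_OPEN,np.ones((3,3)))
n=max(cv2.findContours(m,0,cv2.CHAIN_APPROX_NONE)[0],key=cv2.contourArea);print(cv2.boundingRect(n),quad(ci,n,40))
for v in (80,110,140,170,200,230):
    x=np.flatnonzero(m[v,150:420])+150
    if len(x): print(v,x.min(),x.max(),[np.round(R.T@(plane(ci,(u,v),40)-p),1)[:2].tolist() for u in (x.min(),x.max())])
for u in (225,335):
    y=np.flatnonzero(m[:,u]);print('col',u,y.min(),np.round(R.T@(plane(ci,(u,y.min()),40)-p),1)[:2])
E
python3 g.py 473 -328 190 95.5
```

```text
(203, 71, 142, 193) [ 450.  -335.7  173.1  116.3    5.3]
80 204 341 [[104.0, -63.4], [103.8, 49.8]]
110 206 210 [[80.4, -63.4], [80.4, -60.0]]
140 208 212 [[55.6, -63.4], [55.5, -59.9]]
170 210 215 [[29.3, -63.4], [29.3, -58.9]]
200 212 222 [[1.5, -63.4], [1.5, -54.1]]
230 214 336 [[-27.9, -63.3], [-28.2, 52.4]]
col 225 71 [110.8 -45.7]
col 335 74 [108.4  44.6]
t 24.62 pos [ 473.6 -327.4  189.7] yaw_y 95.4 F [-0.2  1.1 -0.5] w 44.2 j6 -2.39
shift [ 0.7 -0.6 -0.3] rows 0.0
turn [ 0.008 -0.005 -0.005] shift after turn [ 0.7 -0.6 -0.3]
```

Emit:
{"method": "drive_tool", "body": {"targets": "40 0 -3.5 0 0 0 0;40 0 0 55 0 0 0;40 0 0 55 0 0 0;40 0 0 45 0 0 0;40 0 0 15 0 0 0;40 0 0 2.5 0 0 0;40 0 0 0 0 0 0"}}

```text
t: 25.5
ee_pos: [475.6, -332.9, 19.1]
ee_rot: [[-0.995, -0.096, 0.002], [-0.096, 0.995, -0.002], [-0.002, -0.002, -1.0]]
contact_force: [1.0, 0.1, -0.6]
gripper_width: 44.4
gripper_force: 61.7
```

Emit:
{"method": "drive_tool", "body": {"targets": "40 0 0 2 0 0 0;40 0 0 1 0 0 0;40 0 0 1 0 0 0;40 0 0 0 0 0 0"}}

```text
t: 26.0
ee_pos: [474.8, -332.4, 14.4]
ee_rot: [[-0.995, -0.095, 0.001], [-0.095, 0.995, -0.001], [-0.001, -0.001, -1.0]]
contact_force: [-0.9, 0.6, 6.4]
gripper_width: 44.2
gripper_force: 62.5
```

Contact with the floor. Releasing, rising straight up and backing away.

Emit:
{"method": "drive_tool", "body": {"targets": "58 0 0 0 0 0 0;58 0 0 0 0 0 0;58 0 0 0 0 0 0;58 0 0 -5 0 0 0;58 0 0 -30 0 0 0;58 0 0 -60 0 0 0;58 0 0 -60 0 0 0;58 0 0 -40 0 0 0;58 0 0 0 0 0 0;58 0 0 0 0 0 0"}}

```text
t: 27.25
ee_pos: [474.0, -331.6, 208.1]
ee_rot: [[-0.995, -0.095, -0.001], [-0.095, 0.995, 0.0], [0.001, 0.001, -1.0]]
contact_force: [0.5, 0.8, -1.3]
gripper_width: 58.0
gripper_force: 0.0
```

```bash
python3 w.py w13; python3 mw.py w13 maple,27 white,90; python3 g.py 473 -328 190 95.5
python3 - <<'E'
from h import *
t,s=grab_frame('top'),grab_frame('scene');ct,cs=camera_info('top'),camera_info('scene')
for n,c,bt,bs,z in(('inset','white',(305,208,338,242),(225,170,258,206),90),('label','white',(130,195,190,290),(365,150,432,200),27),('maple','maple',(368,182,432,275),(125,175,182,255),27)):
    try:
        k,r,a=blob(t,c,bt);k2,r2,a2=blob(s,c,bs);print(n,a,a2,np.round(tri(ct,r[0],cs,r2[0])[0],1),quad(ct,k,z),quad(cs,k2,z))
    except ValueError: print(n,'none')
t0,s0=np.load('top0.npy'),np.load('scene0.npy')
d=np.abs(t.astype(int)-t0).sum(2)
for nm,(x,y) in dict(pencil=(284,237),tape=(337,143),block=(223,152),bottA=(185,178),bottB=(376,178),turq=(321,270)).items():
    print(nm,(d[y-25:y+26,x-18:x+19]>120).sum())
E
```

```text
maple px [278. 193.] 6377.5 plane 27 [ 478.6 -333.3  146.4   47.7    5.4] bbox (254, 123, 49, 141)
white px [537.8 240.2] 800.5 plane 90 [ 478.9 -110.2   29.4   22.5    5.6] bbox (522, 224, 33, 33)
white px [ 85. 123.] 617.5 plane 90 [ 420.4 -484.2   81.9   17.2   -9.5] bbox (74, 69, 23, 109)
white px [ 43.6 122.3] 1058.0 plane 90 [ 422.8 -527.6  103.1   28.8   -2.9] bbox (19, 53, 37, 140)
t 27.3 pos [ 473.6 -331.3  207.3] yaw_y 95.5 F [0.  0.2 0.1] w 58.0 j6 -2.4
shift [ 0.2  3.3 17.3] rows 0.3
turn [ 0.01  -0.01  -0.002] shift after turn [ 0.3  3.3 17.3]
inset 79.5 49.0 [ 479.3 -107.9   90.3] [ 479.3 -108.    29.8   22.5    5.6] [ 479.  -107.4   29.4   21.4    3.8]
label 294.5 131.5 [485.  340.   26.7] [484.7 338.3  57.8  44.   -6.9] [484.7 340.   55.7  41.8  -7.3]
maple 374.5 646.5 [ 499.7 -326.3   36.1] [ 501.6 -328.3  104.4   48.3    5.6] [ 484.6 -330.6  158.5   45.3    4.5]
pencil 263
tape 0
block 0
bottA 0
bottB 31
turq 425
```

All in place: the stamp stands upright on the pad, the walnut label is at z 27 in the green tray, and the maple is flat in the black tray. Handing in.

```bash
python3 -c "
from cell import *
print(close_job())"
```

```text
the job is handed in; nothing more can be done
None
```

I pressed the stamp to its stop on the walnut label and stood it back upright on its pad, then laid the walnut label-up in the green tray and the unstamped maple in the black tray; the job was handed in at about 27 s.

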